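# Set the hot plate to three dots and start it

## Robot

A 6-joint arm with a two-finger parallel gripper is mounted at the origin on the work surface. World frame = base frame: x ahead of the robot, y to its left, z up, the work surface at z = 0. Lengths are in mm, angles in rad, forces in N, time in s.
With the tool pointing down it reaches from about 300 to 750 mm from the base axis. Payload 8.5 kg.
Tool frame: the origin (TCP) lies between the finger pads; the fingertips stand 25 mm ahead of it and the grasp point (between the pads) lies 6 mm ahead of it; z points along the fingers, y is the direction in which the jaws open and shut (so a half turn about z gives the same grasp; the last joint's range is limited). The gripper opens to 88 mm and grips with 3 to 60 N. Pads are 18 mm wide; open, the fingers measure 123 mm over their backs; the gripper's body (75 mm by 187 mm) begins 45 mm behind the grasp point.
Start: joints at [-1.476, 0.381, 1.297, -0, 1.464, -0.215], TCP at [167.672, -523.8, 263.748] pointing down, gripper open.
Joint ranges: [-3.11, 3.11], [-0.89, 2.33], [0.22, 2.48], [-1.42, 4.56], [0.17, 2.85], [-2.88, 2.88]. Speed limits (rad/s): [2.39, 2.39, 3.14, 3.14, 3.14, 3.14].

## Interface

Orientations are given as a unit quaternion [x, y, z, w].
In Python, from station import manip, imaging gives the robot as it stands.
- The arm moves only by the tool jog_arm, never from a script. Its argument "increments" is a list of rows, each a list of 7 numbers: the shift along the tool's x, y, z in cm, then the turn, a rotation vector about the tool's x, y, z in rad, then the opening, from -1 (shut) to 1 (fully open), so that 0 is half open. A call has 1 to 8 rows; each row shifts and turns the commanded pose from where the row before left it, along the tool's axes as they then stand; what a row does not reach is not made up. A row lasts 1/8 s, in which the tool goes at most 62.5 mm and 10.7 degrees, less where a joint would pass 70% of its speed; a pose out of reach is approached as far as the arm can. A call is refused whole if a number of a shift passes 6.25 or a number of a turn 0.188, either way. A call with a gripper value outside its range is refused whole. The fingers move at their own pace and stop on an object; "squeeze" is the grip in N (left out, the last holds). Time passes only in rows, so rows that do not move let the fingers close. It gives the time, the measured TCP pose, the force and the opening at its end, in the units of the state.
- manip.sense(): the state, without advancing time (a new reading comes with each control period).
- imaging.camera(name): name is "scene" or "top" or "wrist"; returns a dict with "pixels" (400x640x3 uint8, red, green, blue), "K" (3x3 intrinsics, pixels), "view" (4x4, takes a point from world to camera coordinates). Camera axes: x right, y up, looking along -z (the intrinsics and any distortion apply to the point x, -y, -z); pixel columns grow to the right and rows downward; lengths in mm; the calibration is good to about 2 mm. A picture is of the moment at which its call begins. There is no depth.
- manip.finish_job(): hands the job in, once; it reports no verdict.
The state is a dict: "time_s": time; "joints": joint angles; "qd": joint speeds; "tau": joint torques, N m; "ee_pos": TCP position; "tool_rot": TCP orientation; "ft_force": force on the tool from outside, world axes, zero at the start; "ft_torque": the same for the moment, N m; "width": opening from 0.0 (shut) to 1.0 (fully open).
Only numpy, scipy, OpenCV 4.12 (cv2) and the standard library are available. Lean on these libraries where they do the work, as an engineer would, in place of code of your own. Each camera call takes 0.05 s, during which the arm holds its last target.

## Task

On the countertop hot plate, push the upright tab of the range dial round clockwise (seen from above) until it points at the mark with three dots, then press the round start button fully down and let it come back up. Only push with the fingers: do not pinch the tab, and leave the skillet, mug, jar and bottle where they stand.

Things in the scene. Friction and masses are not known exactly. Their poses are not given: they have to be found in the camera images.
- hotplate: white enamelled countertop hot plate, 280 (its x) x 440 (its y) x 70 mm high, fixed to the counter. Origin at the centre of its underside; its z is up and its -x side is the front, towards the robot. Its flat top (deck) is 70 mm up. The round burner (184 mm across, 12 mm high, at y +100 mm) is on its left; the dial (axis at x +20, y -125 mm) and the start button (x +108, y -125 mm) are on its right
- dial_axis (a point): the point on the deck at the dial's axis of rotation. The dial is a black disc 78 mm across whose top is 21 mm above the deck; it turns about the vertical and cannot be lifted
- tab (a point): point on the dial's tab, 45 mm out from the dial axis and 37 mm above the deck. The tab is a black upright leaf standing at the dial's rim: 10 mm thick across the direction of travel, reaching from 31 to 59 mm out from the axis, its top 48 mm above the deck. It points outwards at the mark that is selected. Its centre line is the pointer
- dial (a joint): dial angle in rad, growing clockwise seen from above: 0 at the one-dot mark, 0.7 at two dots, 1.4 at three dots, 2.1 at four dots, with stops 0.08 rad beyond the first and last. It turns stiffly (about 2 N of push at the tab), has no springs or clicks and stays wherever it is left. At the start it stands anywhere between 0 and 0.85
- mark1 (a point): centre of the one-dot mark, on the deck 83 mm from the dial axis. Dots are black, 8 mm across, flat, in a row across the outward direction
- mark2 (a point): centre of the two-dot mark, likewise
- mark3 (a point): centre of the three-dot mark, likewise: the one to select. It lies 0.35 rad (20 degrees) clockwise, seen from above, of the hot plate's front (-x) direction from the dial axis
- mark4 (a point): centre of the four-dot mark, likewise
- start (a joint): travel of the start button in m: 0 when up, 0.006 when fully down. Spring return, about 5 N fully down
- start_top (a point): centre of the top of the round grey start button, 30 mm across, on the hot plate's deck behind the dial (88 mm from the dial axis, on the side away from the robot). Press straight down
- skillet: dark steel skillet standing loose on the burner, 200 mm across, 40 mm high, base 82 mm above the counter, handle 9 mm in radius reaching 250 mm from its centre along its +y, its top up to 55 mm above the skillet's base. Origin at the centre of its underside. Leave it alone
- mug: white mug, 80 mm across, 95 mm high, loose on the counter to the right of the hot plate. Origin at the centre of its underside. Leave it alone
- spice_jar: glass spice jar with a steel cap, 48 mm across, 100 mm high, loose on the counter to the right of the hot plate. Origin at the centre of its underside. Leave it alone
- oil_bottle: amber glass oil bottle, 60 mm across, 160 mm high, loose on the counter to the right of the hot plate. Origin at the centre of its underside. Leave it alone

How it is judged (in metres and radians):
On the way, in this order (a step that is already met when the one before it is completed fails the run):
1. the dial has been pushed to the three-dot mark and rests there (value of joint dial between 1.22 and 1.58 rad and velocity of joint dial between -0.1 and 0.1 rad/s), for 0.3 s.
2. the start button is pressed fully down with the dial at three dots (value of joint start above 0.0045 m and value of joint dial between 1.22 and 1.58 rad), for 0.05 s.
At the end, for the whole second after the job is handed in: the dial rests within 0.18 rad (10 degrees) of the three-dot mark, the start button, pressed after that, is up again, and the skillet (on its burner), mug, jar and bottle stand upright within 20 mm of where they were (all of step 1 and value of joint start below 0.0015 m and height (world z) of skillet between 0.075 and 0.09 m and angle between each of skillet, mug, spice_jar, oil_bottle's own z axis and vertical below 0.15 rad and distance of each of skillet, mug, spice_jar, oil_bottle from where it was at the start of the episode below 0.02 m); the robot touches nothing.
It fails at once if the tab is pinched between the fingers (more than 2 N on both of its sides at once) (contact force between the fingers and dial_c2 above 2 N and contact force between the fingers and dial_c3 above 2 N).
It fails at once if the skillet is shoved, lifted or carried (more than 20 mm) (distance of skillet from where it was at the start of the episode above 0.02 m).
It fails at once if the mug is shoved, lifted or carried (more than 20 mm) (distance of mug from where it was at the start of the episode above 0.02 m).
It fails at once if the spice jar is shoved, lifted or carried (more than 20 mm) (distance of spice_jar from where it was at the start of the episode above 0.02 m).
It fails at once if the oil bottle is shoved, lifted or carried (more than 20 mm) (distance of oil_bottle from where it was at the start of the episode above 0.02 m).
It also fails if it takes over 58 s, if anything falls off the work surface, if the arm or the gripper's body presses on something with over 40 N, if the wrist force passes 120 N, or if a joint passes its speed limit or range.

## Working session

There is one attempt and no reset: what is moved stays moved. The work goes in short steps, Python scripts to look and compute and a tool call to move; the robot and the scene stay as the last step left them, time stands still between calls to the robot, and variables do not carry over. Pictures are saved under pics/ and viewed, and the job is handed in when it is done.

Besides the shell and the picture viewer there is one more tool, called after "Request:" as name([rows], argument=value, ...), one row to a line, values as JSON. jog_arm: Moves the arm, as the interface text tells. Its arguments: {"type":"object","properties":{"increments":{"type":"array"},"squeeze":{"type":"number"}},"required":["increments"]}

```bash
mkdir -p pics; ls; python3 - <<'E'
from station import manip, imaging
import cv2,numpy as np
s=manip.sense();print(s)
for n in("scene","top","wrist"):
    c=imaging.camera(n);cv2.imwrite(f"pics/{n}0.png",c["pixels"][:,:,::-1]);np.savez(f"pics/{n}0.npz",K=c["K"],view=c["view"]);print(n,[k for k in c],c["K"],c["view"])
E
```

```text
pics
{'time_s': 0.0, 'joints': array([-1.47629802e+00,  3.81183166e-01,  1.29826319e+00, -1.61829669e-05,
        1.46361223e+00, -2.15332734e-01]), 'qd': array([-6.15528679e-04, -4.88777205e-04, -3.72585668e-04,  4.14700796e-04,
        7.18502260e-04, -5.54743941e-05]), 'tau': array([-8.82246986e-04, -4.37927663e+01, -2.24559581e+01,  7.12658674e-02,
        3.53135029e-02, -1.14947584e-04]), 'ee_pos': array([ 167.64639666, -523.56117917,  263.14382158]), 'tool_rot': array([ 9.88024170e-01,  1.54297449e-01,  3.62271812e-05, -7.32115817e-04]), 'ft_force': array([-0.79234381,  0.10653754, -0.73247496]), 'ft_torque': array([ 0.01613679, -0.00845109,  0.01873043]), 'width': 1.0027903347051654}
scene ['pixels', 'K', 'view'] [[394.67418871   0.         324.66966087]
 [  0.         394.67418871 205.11051173]
 [  0.           0.           1.        ]] [[ 3.34342171e-01  9.42451598e-01 -5.45375644e-04 -1.21542579e+02]
 [-6.64832341e-01  2.36264617e-01  7.08644473e-01  3.05239256e+02]
 [ 6.67991970e-01 -2.36567148e-01  7.05565527e-01 -1.45402238e+03]
 [ 0.00000000e+00  0.00000000e+00  0.0000
[... 176 characters left out ...]
   ]] [[-1.72651580e-02 -9.99563549e-01 -2.39713668e-02 -5.22532686e+01]
 [ 9.94640841e-01 -1.96145947e-02  1.01512885e-01 -5.57064693e+02]
 [-1.01938768e-01 -2.20902644e-02  9.94545377e-01 -1.19924078e+03]
 [ 0.00000000e+00  0.00000000e+00  0.00000000e+00  1.00000000e+00]]
wrist ['pixels', 'K', 'view'] [[326.37161537   0.         323.78097937]
 [  0.         326.37161537 203.43132126]
 [  0.           0.           1.        ]] [[ 3.05374834e-01 -9.52229101e-01 -2.43913948e-03 -5.48018738e+02]
 [ 9.04617079e-01  2.90903863e-01 -3.11517068e-01  4.35933408e+01]
 [ 2.97345173e-01  9.29229856e-02  9.50237427e-01 -3.91381625e+02]
 [ 0.00000000e+00  0.00000000e+00  0.00000000e+00  1.00000000e+00]]
```

View pics/top0.png

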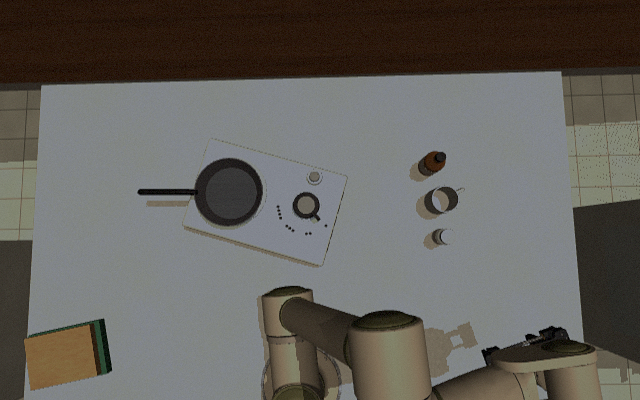

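View pics/scene0.png

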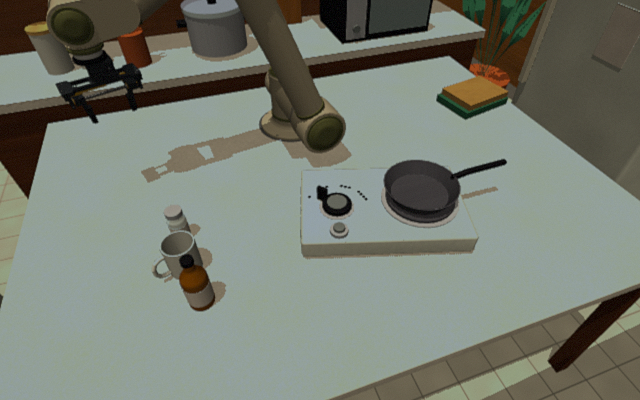

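View pics/wrist0.png

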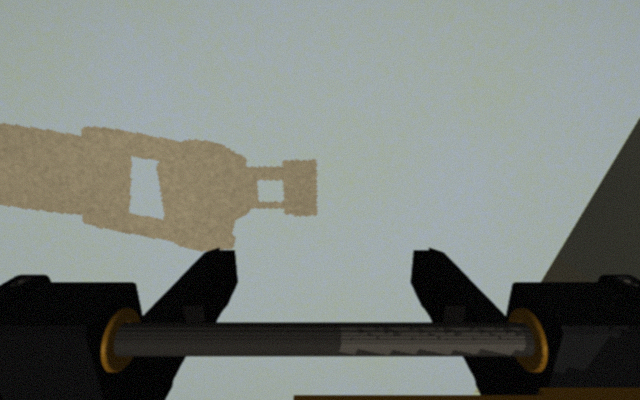

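Top view: plate corners near (212,139), (347,176), (323,265), (185,227); dial at about (306,206), its tab at about (316,217), button at about (314,177). The mug, jar and bottle stand well right of the plate, at x≈440. I'll zoom in to measure.

```bash
cat > h.py <<'E'
import numpy as np,cv2
def ray(K,V,u,v,z):
    R=V[:3,:3];t=V[:3,3];C=-R.T@t
    d=np.array([(u-K[0,2])/K[0,0],-(v-K[1,2])/K[1,1],-1.]);d=R.T@d
    return C+d*(z-C[2])/d[2]
def proj(K,V,p):
    c=V[:3,:3]@np.asarray(p,float)+V[:3,3];q=np.array([c[0],-c[1],-c[2]])
    q=K@q;return q[:2]/q[2]
def load(n):
    d=np.load(f"pics/{n}.npz");return d["K"],d["view"]
E
python3 - <<'E'
import cv2
a=cv2.imread("pics/top0.png")[130:275,255:355]
cv2.imwrite("pics/topz.png",cv2.resize(a,None,fx=4.1,fy=4.1,interpolation=cv2.INTER_CUBIC))
a=cv2.imread("pics/scene0.png")[160:260,290:390]
cv2.imwrite("pics/scz.png",cv2.resize(a,None,fx=6,fy=6,interpolation=cv2.INTER_CUBIC))
E
```

```text
(no output)
```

View pics/topz.png

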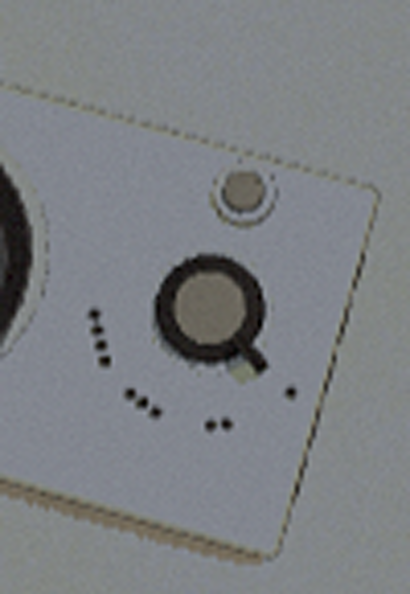

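View pics/scz.png

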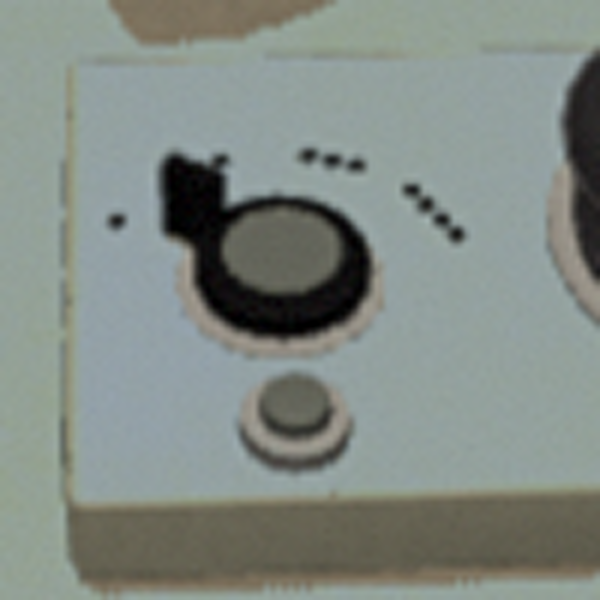

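```bash
python3 - <<'E'
from h import *
from scipy.optimize import least_squares
# clockwise from above: angle in plate frame. mark3 at 180deg-0.35
phi=lambda th: np.pi-0.35-(th-1.4)
ax=np.array([20,-125.])
mk=lambda th:np.r_[ax+83*np.array([np.cos(phi(th)),np.sin(phi(th))]),70]
P=[mk(0),mk(.7),mk(1.4),mk(2.1),[140,-220,70],[-140,-220,70]]
T=[(291,392),(218.5,424.5),(143,403),(99.5,338),(380,187),(276,560)]
S=[(117,221),None,(333,160),(434,213),(70,497),(72,63)]
def px(p,sc,o): return np.array(p)/sc-0.5+0.5/sc+np.array(o)
Kt,Vt=load("top0");Ks,Vs=load("scene0")
W=lambda q,p:np.array([q[0]+np.cos(q[2])*p[0]-np.sin(q[2])*p[1],q[1]+np.sin(q[2])*p[0]+np.cos(q[2])*p[1],p[2]])
def res(q,cams):
    r=[]
    for c,(K,V,O,sc,o) in enumerate([(Kt,Vt,T,4.1,(255,130)),(Ks,Vs,S,6,(290,160))]):
        if c not in cams: continue
        for i,(p,u) in enumerate(zip(P,O)):
            if u is None or (i>=4 and 0): continue
            r+=list((proj(K,V,W(q,p))-px(u,sc,o)))
    return np.array(r)
for cams in([0],[1],[0,1]):
    f=least_squares(res,[500,0,-.2],args=(cams,),x_scale=[100,100,.1]);q=f.x
    print(cams,q.round(4),f.fun.round(1).reshape(-1,2).tolist())
np.save("q.npy",q)
A=W(q,[20,-125,70]);print("axis",A,"btn",W(q,[108,-125,70]),"marks",[W(q,mk(t)).round(1) for t in(0,.7,1.4,2.1)])
# button height test
for z in(74,78,82,86,90):
    print(z,ray(Kt,Vt,*px((243,190),4.1,(255,130)),z).round(1),ray(Ks,Vs,*px((295,405),6,(290,160)),z).round(1))
# tab: tip top (outer end) top view (262,362), near (240,345)
for nm,K,V,u in(("t",Kt,Vt,px((257,357),4.1,(255,130))),):
    w=ray(K,V,*u,118);d=w-A;print(w,np.hypot(*d[:2]),"dial",)
    # dial angle
    a=np.arctan2(d[1],d[0])-q[2];print("th",((np.pi-.35-a+np.pi)%(2*np.pi)-np.pi)+1.4)
print("disc",ray(Kt,Vt,*px((210,308),4.1,(255,130)),91))
# reproject tab for th
for th in(.1,.2,.3,.4,.5):
    out=[]
    for r,t in((31,5),(59,5),(59,-5),(31,-5)):
        e=np.array([np.cos(phi(th)),np.sin(phi(th))]);n=np.array([-e[1],e[0]])
        p=W(q,np.r_[ax+r*e+t*n,118]);out.append(((proj(Kt,Vt,p)-(255,130)+.5)*4.1).round(0).tolist()+((proj(Ks,Vs,p)-(290,160)+.5)*6).round(0).tolist())
    print(th,out)
for o,u in(("bottle",(436,160)),("jar",(442,237)),("mug",(441,200)),("skillet",(229,192))): print(o,ray(Kt,Vt,*u,120))
E
```

```text
[0] [ 5.453701e+02  9.996350e+01 -2.920000e-01] [[-0.1, -0.1], [-0.0, -0.0], [-0.1, -0.0], [-0.1, -0.1], [0.2, -0.1], [0.2, 0.3]]
[1] [ 5.481951e+02  1.004596e+02 -2.971000e-01] [[0.3, 0.2], [0.2, 0.2], [0.4, -0.1], [-0.2, 0.4], [-0.7, -1.2]]
[0, 1] [ 5.464186e+02  1.003245e+02 -2.940000e-01] [[-0.3, -0.3], [-0.2, -0.3], [-0.3, -0.3], [-0.3, -0.4], [0.1, -0.3], [-0.1, 0.1], [0.1, -0.0], [-0.2, -0.1], [0.0, -0.4], [-0.3, 0.1], [-1.1, -1.4]]
axis [529.33881343 -25.10790097  70.        ] btn [613.56319552 -50.60796884  70.        ] marks [array([468.9, -82. ,  70. ]), array([446.5, -29.8,  70. ]), array([463. ,  24.7,  70. ]), array([510.7,  55.8,  70. ])]
74 [615.  -50.8  74. ] [603.7 -47.8  74. ]
78 [614.4 -51.   78. ] [607.  -49.2  78. ]
82 [613.7 -51.1  82. ] [610.3 -50.5  82. ]
86 [613.1 -51.2  86. ] [613.7 -51.9  86. ]
90 [612.5 -51.4  90. ] [617.  -53.3  90. ]
[491.09604523 -60.10192129 118.        ] 51.83715634352105 dial
th 0.01494210788451289
disc [528.00246961 -26.55551965  91.        ]
0.1 [[240.0, 334.0, 218.0, 181.0], [265.0, 365.0, 164.0, 157.0], [253.0, 374.0, 176.0, 145.0], [228.0, 343.0, 230.0, 168.0]]
0.2 [[236.0, 337.0, 221.0, 177.0], [258.0, 371.0, 171.0, 150.0], [246.0, 379.0, 185.0, 138.0], [224.0, 345.0, 235.0, 164.0]]
0.3 [[233.0, 340.0, 225.0, 172.0], [251.0, 376.0, 179.0, 142.0], [238.0, 382.0, 195.0, 132.0], [220.0, 346.0, 241.0, 161.0]]
0.4 [[229.0, 342.0, 229.0, 169.0], [244.0, 380.0, 188.0, 136.0], [230.0, 385.0, 206.0, 126.0], [216.0, 348.0, 247.0, 159.0]]
0.5 [[225.0, 344.0, 234.0, 165.0], [236.0, 383.0, 198.0, 130.0], [222.0, 387.0, 217.0, 121.0], [211.0, 348.0, 253.0, 156.0]]
bottle [ 646.46627904 -401.59251523  120.        ]
jar [ 427.73559784 -407.98466542  120.        ]
mug [ 531.64887858 -410.22318247  120.        ]
skillet [566.44478787 191.7193786  120.        ]
```

Pose fit agrees between the two views to about 2 mm: yaw about -0.294, axis about (528.5,-25.5), button about (613,-51) with its top at z≈85. The dial stands near 0. I'll approach with the fingers shut, well above everything.

Request:
jog_arm([
  [4.7, -3.1, 0, 0, 0, 0, -1],
  [4.7, -3.1, 0, 0, 0, 0, -1],
  [4.7, -3.1, 0, 0, 0, 0, -1],
  [4.7, -3.1, 0, 0, 0, 0, -1],
  [4.7, -3.1, 0, 0, 0, 0, -1],
  [4.7, -3.1, 0, 0, 0, 0, -1],
  [4.7, -3.1, 0, 0, 0, 0, -1],
  [4.7, -3.1, 0, 0, 0, 0, -1],
], squeeze=10)

```text
time_s: 1.15
ee_pos: [451.1, -171.3, 263.7]
tool_rot: [0.988, 0.154, -0.0, 0.0]
ft_force: [0.7, -0.1, -1.2]
width: 0.116
```

Request:
jog_arm([
  [4.0, -2.7, 0, 0, 0, -0.1, -1],
  [4.0, -2.7, 1, 0, 0, -0.1, -1],
  [0, 0, 4, 0, 0, -0.1, -1],
  [0, 0, 4, 0, 0, -0.15, -1],
  [0, 0, 0, 0, 0, 0, -1],
  [0, 0, 0, 0, 0, 0, -1],
])

```text
time_s: 1.9
ee_pos: [506.5, -94.7, 175.1]
tool_rot: [0.929, 0.369, 0.001, 0.001]
ft_force: [-0.2, 0.0, 1.0]
width: 0.004
```

```bash
python3 - <<'E'
from station import manip, imaging
import cv2,numpy as np
for n in("scene","top","wrist"):
    c=imaging.camera(n);p=c["pixels"][:,:,::-1]
    cv2.imwrite(f"pics/{n}1.png",p);np.savez(f"pics/{n}1.npz",K=c["K"],view=c["view"])
    if n=="scene": cv2.imwrite("pics/sc1z.png",cv2.resize(p[120:260,260:400],None,fx=4,fy=4,interpolation=cv2.INTER_CUBIC))
s=manip.sense();print(s["ee_pos"],s["tool_rot"],s["joints"].round(2))
E
```

```text
[506.4614784  -94.69916506 175.21902773] [0.92899952 0.37007839 0.00097259 0.00096577] [-0.41  0.41  1.54  0.    1.2   0.4 ]
```

View pics/sc1z.png

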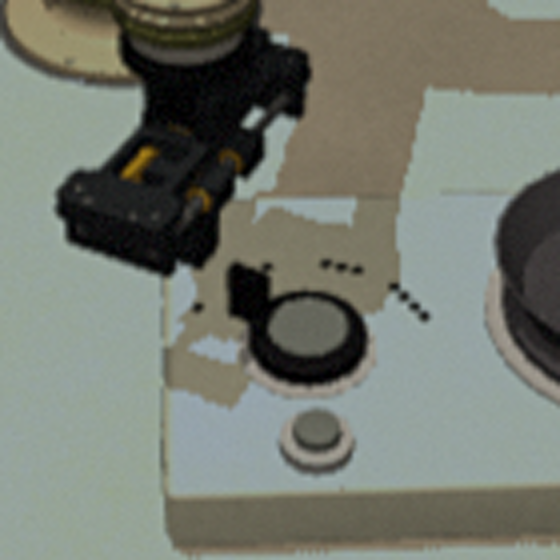

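View pics/wrist1.png

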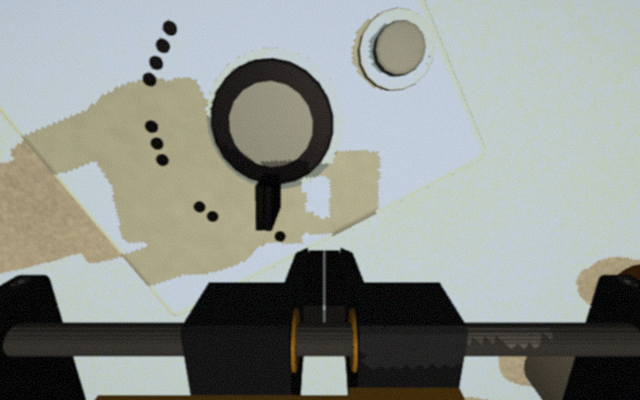

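The wrist view is clear: disc centre (271,121), one-dot mark (280,236), tab from (268,180) to (267,230), two-dot mark (206,212), button (400,47). The fingers are shut at the bottom centre. I'll use this to refine.

```bash
python3 - <<'E'
from h import *
K,V=load("wrist1")
A=ray(K,V,271,121,91);print("axis",A, "btn",ray(K,V,400,47,85))
def ang(u,v,z): 
    d=ray(K,V,u,v,z)-A; return np.arctan2(d[1],d[0])%6.283,np.hypot(*d[:2])
for n,m in(("m1",(280,236)),("m2",(206,212)),("m3",(157,143)),("m4",(160,54))): print(n,ray(K,V,*m,70),ang(*m,70))
for n,m in(("tipL top",(257,230)),("tipR",(270,230)),("tiptop mid",(264,230)),("inner mid",(268,182))): print(n,ang(*m,118))
q=np.load("q.npy");a0=np.pi-.35+1.4+q[2]
for th in(0,.05,.1,.15,.2):
    e=np.array([np.cos(a0-th),np.sin(a0-th)]);n=np.array([-e[1],e[0]])
    print(th,[proj(K,V,np.r_[A[:2]+r*e+t*n,118]).round(0).tolist() for r,t in((31,5),(59,5),(59,-5),(31,-5))])
print("tip",proj(K,V,[506.5,-94.7,150]))
E
python3 -c "
import cv2
a=cv2.imread('pics/wrist1.png')[160:310,200:380]
cv2.imwrite('pics/w1z.png',cv2.resize(a,None,fx=4,fy=4,interpolation=cv2.INTER_CUBIC))"
```

```text
axis [532.42308999 -24.40740866  91.        ] btn [615.98937636 -51.6011486   85.        ]
m1 [469.72129256 -82.83170698  70.        ] (np.float64(3.8915057483815922), np.float64(85.70247391485039))
m2 [446.81967323 -30.68049537  70.        ] (np.float64(3.2145573911129857), np.float64(85.83295741124263))
m3 [464.09470284  24.29317965  70.        ] (np.float64(2.522365356050434), np.float64(83.90778148047787))
m4 [512.15467113  54.98210655  70.        ] (np.float64(1.8207602305849788), np.float64(81.93597457021768))
tipL top (np.float64(3.7814924377947894), np.float64(61.12941128573313))
tipR (np.float64(3.9073421644556117), np.float64(60.71069116401685))
tiptop mid (np.float64(3.849046199634759), np.float64(60.78407021144026))
inner mid (np.float64(3.926041777055125), np.float64(31.531732964069104))
0 [[275.0, 181.0], [277.0, 227.0], [260.0, 227.0], [257.0, 181.0]]
0.05 [[272.0, 181.0], [272.0, 228.0], [255.0, 227.0], [255.0, 181.0]]
0.1 [[270.0, 182.0], [267.0, 228.0], [250.0, 226.0], [252.0, 180.0]]
0.15 [[267.0, 182.0], [262.0, 227.0], [245.0, 225.0], [249.0, 179.0]]
0.2 [[264.0, 182.0], [257.0, 227.0], [240.0, 224.0], [246.0, 178.0]]
tip [325.85753912 266.4348093 ]
```

View pics/w1z.png

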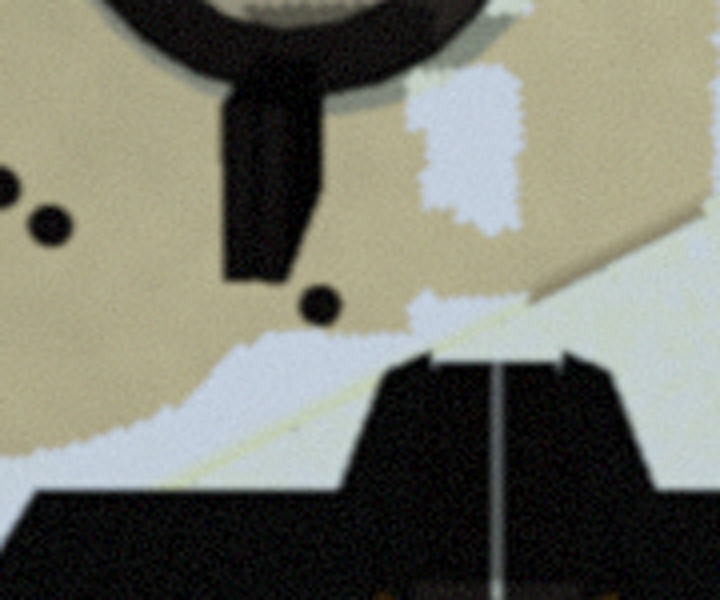

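Dial at about 0.05 rad, and the fitted axis is near (530,-25). I'll lower the shut fingers behind the tab, on its counter-clockwise side, with tips at z≈96.

Request:
jog_arm([
  [1.7, -0.3, 0, 0, 0, 0.05, -1],
  [0, 0, 2, 0, 0, 0, -1],
  [0, 0, 2, 0, 0, 0, -1],
  [0, 0, 1.4, 0, 0, 0, -1],
  [0, 0, 0, 0, 0, 0, -1],
])

```text
time_s: 2.68
ee_pos: [516.1, -80.5, 119.5]
tool_rot: [0.938, 0.347, -0.0, -0.0]
ft_force: [-0.3, -0.4, -0.6]
width: 0.001
```

```bash
cat > w.py <<'E'
import sys
from station import manip, imaging
import cv2,numpy as np
n,cam=sys.argv[1],sys.argv[2]
c=imaging.camera(cam);cv2.imwrite(f"pics/{n}.png",c["pixels"][:,:,::-1]);np.savez(f"pics/{n}.npz",K=c["K"],view=c["view"])
s=manip.sense();print(s["time_s"],s["ee_pos"].round(1),s["ft_force"].round(1),"yaw",2*np.arctan2(s["tool_rot"][1],s["tool_rot"][0]))
E
python3 w.py w2 wrist
```

```text
2.725 [516.4 -80.6 120.2] [-0.  -0.4  0.1] yaw 0.7093854335811924
```

View pics/w2.png

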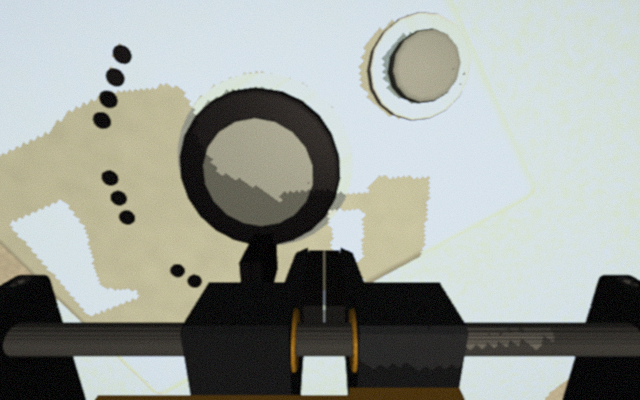

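Tab at (260,260), with the finger tips just to its right at (288–360,250) and a clear gap. Closing the gap gently.

Request:
jog_arm([
  [0, -0.4, 0, 0, 0, 0, -1],
  [0, -0.4, 0, 0, 0, 0, -1],
  [0, -0.4, 0, 0, 0, 0, -1],
  [0, -0.3, 0, 0, 0, 0, -1],
])

```text
time_s: 3.22
ee_pos: [506.5, -69.3, 120.1]
tool_rot: [0.938, 0.348, 0.0, 0.001]
ft_force: [1.7, -3.5, 1.7]
width: 0.005
```

```bash
python3 w.py w3 wrist
```

```text
3.275 [506.3 -69.  120. ] [ 0.4 -1.9  0.8] yaw 0.7100372961462034
```

View pics/w3.png

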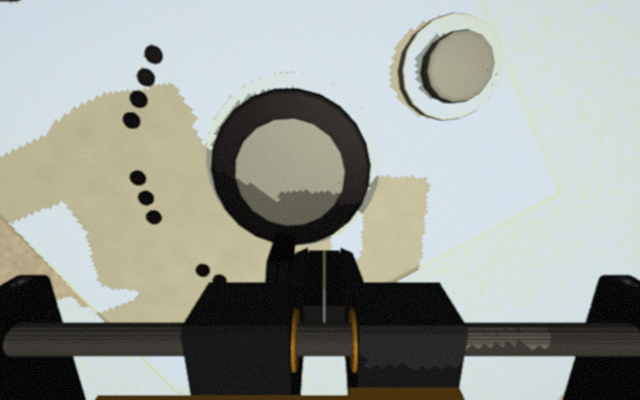

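Contact made (about 3 N), TCP offset (-46.6, 18) from the axis. Now arcing clockwise about the dial axis.

Request:
jog_arm([
  [-0.16, -0.47, 0, 0, 0, 0.1, -1],
  [-0.16, -0.47, 0, 0, 0, 0.1, -1],
  [-0.16, -0.47, 0, 0, 0, 0.1, -1],
  [-0.16, -0.47, 0, 0, 0, 0.1, -1],
  [-0.16, -0.47, 0, 0, 0, 0.1, -1],
  [-0.16, -0.47, 0, 0, 0, 0.1, -1],
  [-0.16, -0.47, 0, 0, 0, 0.1, -1],
  [-0.16, -0.47, 0, 0, 0, 0.1, -1],
])

```text
time_s: 4.28
ee_pos: [482.2, -39.3, 119.9]
tool_rot: [0.999, -0.047, 0.0, 0.0]
ft_force: [0.4, -2.4, -0.8]
width: 0.004
```

```bash
python3 w.py w4 wrist; python3 - <<'E'
import numpy as np
E
```

```text
4.325 [481.8 -38.8 119.9] [-0.3 -1.5 -0.2] yaw -0.09728461178119895
```

View pics/w4.png

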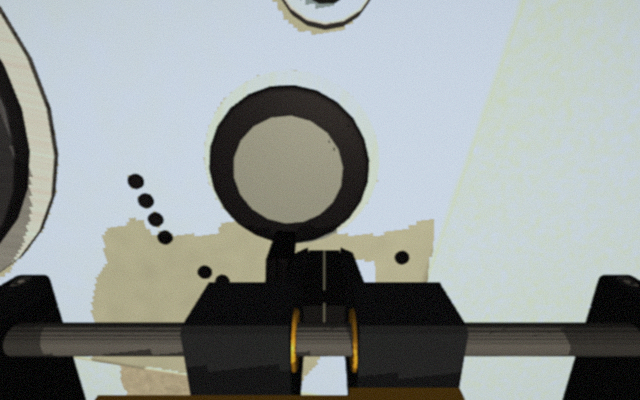

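The dial follows: the tab is still at (283,255) beside the fingers and now past two dots (≈0.85 rad). Continuing by about 0.55 rad.

Request:
jog_arm([
  [-0.16, -0.47, 0, 0, 0, 0.1, -1],
  [-0.16, -0.47, 0, 0, 0, 0.1, -1],
  [-0.16, -0.47, 0, 0, 0, 0.1, -1],
  [-0.16, -0.47, 0, 0, 0, 0.1, -1],
  [-0.16, -0.47, 0, 0, 0, 0.1, -1],
  [-0.08, -0.24, 0, 0, 0, 0.05, -1],
  [0, 0, 0, 0, 0, 0, -1],
  [0, 0, 0, 0, 0, 0, -1],
])

```text
time_s: 5.32
ee_pos: [481.5, -12.2, 119.7]
tool_rot: [0.949, -0.314, -0.0, -0.0]
ft_force: [-0.0, -0.1, 0.7]
width: 0.005
```

```bash
python3 w.py w5 wrist
```

```text
5.375 [481.5 -12.2 119.7] [ 0.6 -0.6  0.2] yaw -0.6390033146493417
```

View pics/w5.png

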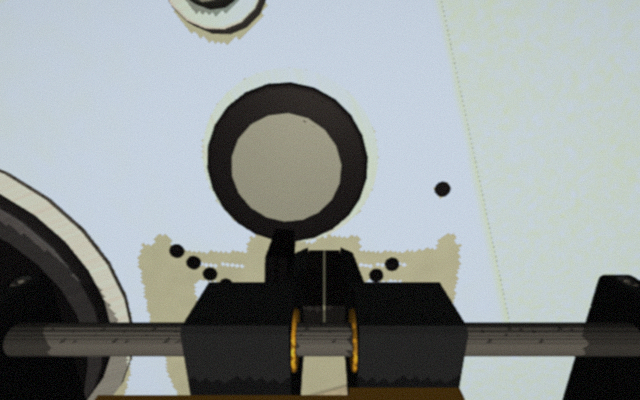

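Back the finger off the tab, rise, and check the pointer.

Request:
jog_arm([
  [0, 0.7, 0, 0, 0, 0, -1],
  [0, 0.8, 0, 0, 0, 0, -1],
  [0, 0, -3, 0, 0, 0, -1],
  [0, 0, -4, 0, 0, 0, -1],
  [-2, 0, -2, 0, 0, 0, -1],
  [0, 0, 0, 0, 0, 0, -1],
  [0, 0, 0, 0, 0, 0, -1],
])

```text
time_s: 6.25
ee_pos: [456.6, -12.7, 208.9]
tool_rot: [0.949, -0.315, -0.001, 0.0]
ft_force: [0.4, 0.0, -0.3]
width: 0.004
```

```bash
python3 w.py w6 wrist;python3 w.py t6 top
python3 -c "
import cv2
a=cv2.imread('pics/w6.png')[60:260,180:440]
cv2.imwrite('pics/w6z.png',cv2.resize(a,None,fx=3,fy=3,interpolation=cv2.INTER_CUBIC))"
```

```text
6.3 [456.6 -12.7 208.8] [-0.2  0.2 -0.2] yaw -0.6404042592542516
6.35 [456.7 -12.7 208.7] [-0.1 -0.4  0.3] yaw -0.6405441175891363
```

View pics/w6.png

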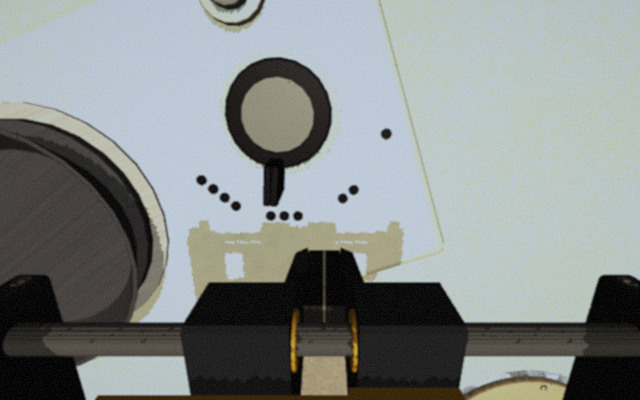

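View pics/w6z.png

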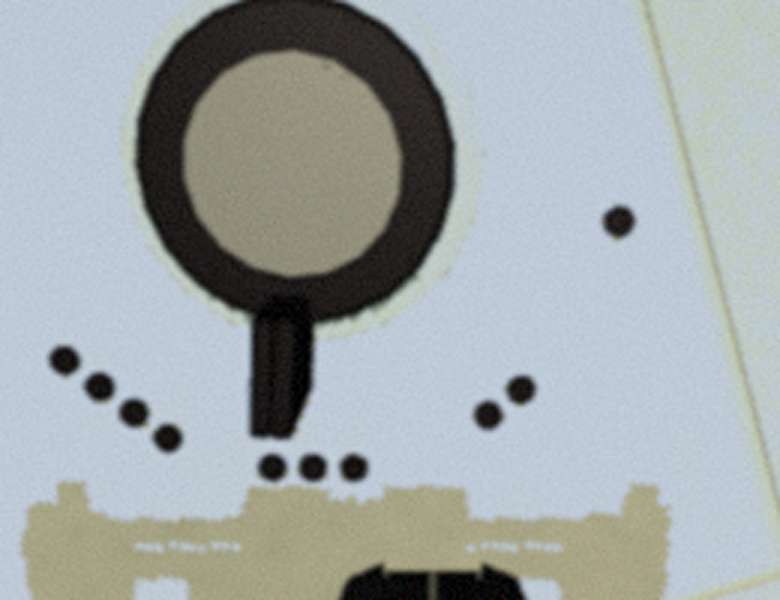

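Tab top's outer edge runs from (264,205) to (277,205); the three dots are centred on (284,216). Working out the angle with parallax:

```bash
python3 - <<'E'
from h import *
K,V=load("w6")
M=[ray(K,V,*m,70)[:2] for m in((386,133.5),(348,194),(284.5,215.5),(218.5,193))]
from scipy.optimize import least_squares
def r(p): return np.ravel([[p[0]+83*np.cos(p[2]-.7*i)-M[i][0],p[1]+83*np.sin(p[2]-.7*i)-M[i][1]] for i in range(4)])
f=least_squares(r,[530,-25,3.9]);print("axis,a0",f.x,f.fun.round(1)); x=f.x
print("disc",ray(K,V,277.5,112,91))
for th in(1.3,1.4,1.45,1.5,1.55,1.6):
    a=x[2]-th;e=np.array([np.cos(a),np.sin(a)]);n=np.array([-e[1],e[0]])
    print(th,[proj(K,V,np.r_[x[:2]+r*e+t*n,118]).round(1).tolist() for r,t in((59,5),(59,-5))],[proj(K,V,np.r_[x[:2]+r*e+t*n,118]).round(1).tolist() for r,t in((31,5),(31,-5))])
b=ray(K,V,232,-2,80);print(b,"btn from fit",x[:2]-88*np.array([np.cos(x[2]-1.05),np.sin(x[2]-1.05)]))
E
python3 -c "
import cv2
a=cv2.imread('pics/t6.png')[130:275,255:355]
cv2.imwrite('pics/t6z.png',cv2.resize(a,None,fx=4.1,fy=4.1,interpolation=cv2.INTER_CUBIC))"
```

```text
axis,a0 [529.98847175 -25.60970881   3.89544037] [-0.   0.1  0.2  0.   0.1  0.2 -0.3 -0.3]
disc [531.85201495 -27.54004091  91.        ]
1.3 [[290.8, 206.1], [276.3, 207.4]] [[285.5, 166.0], [270.4, 167.4]]
1.4 [[282.3, 207.1], [267.7, 207.1]] [[280.9, 167.0], [265.7, 166.9]]
1.45 [[278.0, 207.4], [263.4, 206.6]] [[278.5, 167.3], [263.3, 166.4]]
1.5 [[273.7, 207.4], [259.1, 205.9]] [[276.1, 167.4], [261.0, 165.9]]
1.55 [[269.4, 207.2], [254.8, 205.0]] [[273.8, 167.5], [258.6, 165.2]]
1.6 [[265.0, 206.8], [250.6, 204.0]] [[271.4, 167.5], [256.3, 164.4]]
[607.35799535 -48.06686851  80.        ] btn from fit [614.15752298 -51.29181961]
```

View pics/t6z.png

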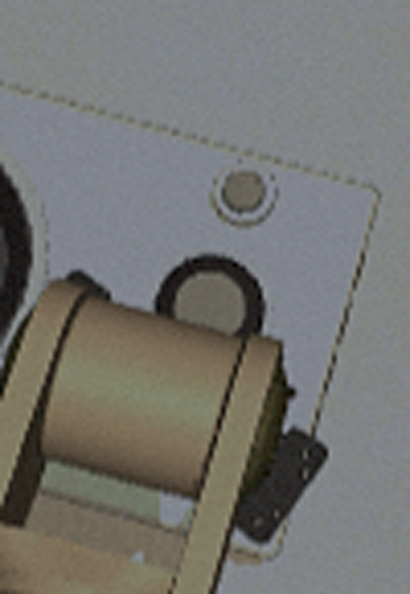

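Dial reads about 1.45 rad (window 1.22–1.58). Now over the button.

Request:
jog_arm([
  [3.73, -1.58, 0, 0, 0, 0, -1],
  [3.73, -1.58, 0, 0, 0, 0, -1],
  [3.73, -1.58, 0, 0, 0, 0, -1],
  [3.73, -1.58, 0, 0, 0, 0, -1],
  [0, 0, 4, 0, 0, 0, -1],
  [0, 0, 3.5, 0, 0, 0, -1],
  [0, 0, 0, 0, 0, 0, -1],
  [0, 0, 0, 0, 0, 0, -1],
])

```text
time_s: 7.35
ee_pos: [614.6, -51.0, 135.7]
tool_rot: [0.949, -0.315, 0.001, -0.0]
ft_force: [-0.3, 1.2, -0.5]
width: 0.004
```

```bash
python3 w.py s7 scene
python3 -c "
import cv2
a=cv2.imread('pics/s7.png')[120:260,290:430]
cv2.imwrite('pics/s7z.png',cv2.resize(a,None,fx=4,fy=4,interpolation=cv2.INTER_CUBIC))"
```

```text
7.4 [614.7 -51.  136.1] [ 0.3 -0.2 -0.3] yaw -0.6402256853691469
```

View pics/s7z.png

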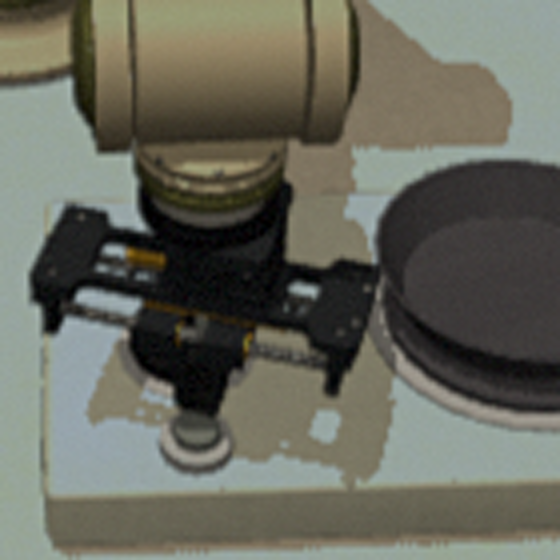

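Fingertips are squarely over the button at (200,430 in the zoom); the body clears the skillet. Pressing in small steps.

Request:
jog_arm([
  [0, 0, 1.2, 0, 0, 0, -1],
  [0, 0, 1.0, 0, 0, 0, -1],
  [0, 0, 0.3, 0, 0, 0, -1],
  [0, 0, 0.2, 0, 0, 0, -1],
  [0, 0, 0.2, 0, 0, 0, -1],
  [0, 0, 0, 0, 0, 0, -1],
])

```text
time_s: 8.15
ee_pos: [614.3, -50.8, 110.8]
tool_rot: [0.949, -0.314, 0.002, 0.0]
ft_force: [-14.1, 1.7, 40.0]
width: 0.006
```

```bash
python3 w.py s8 scene; python3 w.py w8 wrist
python3 -c "
import cv2
a=cv2.imread('pics/s8.png')[160:260,290:390]
cv2.imwrite('pics/s8z.png',cv2.resize(a,None,fx=6,fy=6,interpolation=cv2.INTER_CUBIC))"
```

```text
8.2 [614.3 -50.8 110.9] [-14.3   1.9  38. ] yaw -0.6397696339824405
8.25 [614.3 -50.8 110.9] [-14.4   2.4  39.6] yaw -0.6397073597149523
```

View pics/s8z.png

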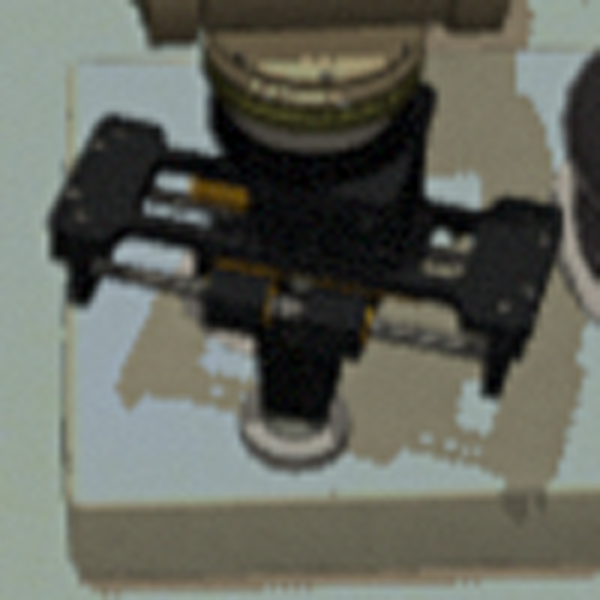

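View pics/w8.png

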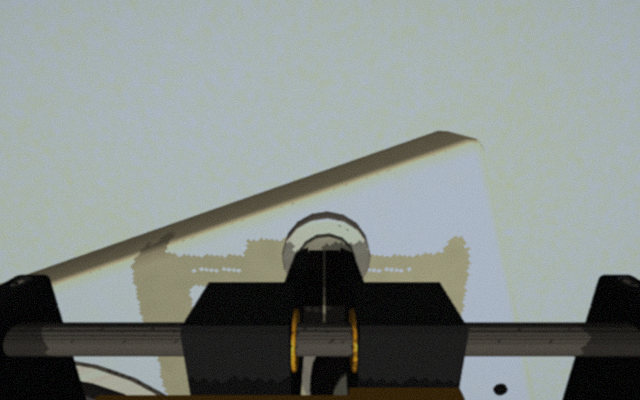

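The grey button looks sunk into its ring, but I want proof. I'll release in 1 mm steps and read the force against height: a bottomed button should show a stiff part, then about 5 N tailing off over 6 mm.

Request:
jog_arm([
  [0, 0, -0.2, 0, 0, 0, -1],
  [0, 0, 0, 0, 0, 0, -1],
])

```text
time_s: 8.5
ee_pos: [614.3, -50.8, 111.1]
tool_rot: [0.949, -0.315, 0.002, 0.0]
ft_force: [-8.6, 1.1, 25.5]
width: -0.0
```

Request:
jog_arm([
  [0, 0, -0.15, 0, 0, 0, -1],
  [0, 0, 0, 0, 0, 0, -1],
])

```text
time_s: 8.75
ee_pos: [614.2, -50.8, 111.2]
tool_rot: [0.949, -0.315, 0.001, 0.0]
ft_force: [-4.9, 0.4, 16.9]
width: 0.009
```

Request:
jog_arm([
  [0, 0, -0.15, 0, 0, 0, -1],
  [0, 0, 0, 0, 0, 0, -1],
])

```text
time_s: 9.0
ee_pos: [614.2, -50.8, 111.4]
tool_rot: [0.949, -0.315, 0.001, -0.0]
ft_force: [-1.3, 0.7, 8.9]
width: 0.006
```

Request:
jog_arm([
  [0, 0, -0.2, 0, 0, 0, -1],
  [0, 0, 0, 0, 0, 0, -1],
])

```text
time_s: 9.25
ee_pos: [614.2, -50.8, 113.0]
tool_rot: [0.949, -0.315, 0.0, -0.0]
ft_force: [0.4, -0.1, 4.0]
width: 0.009
```

Request:
jog_arm([
  [0, 0, -0.2, 0, 0, 0, -1],
  [0, 0, 0, 0, 0, 0, -1],
])

```text
time_s: 9.5
ee_pos: [614.2, -50.8, 114.8]
tool_rot: [0.949, -0.315, 0.0, -0.0]
ft_force: [0.8, 1.1, 3.5]
width: 0.006
```

Request:
jog_arm([
  [0, 0, -0.2, 0, 0, 0, -1],
  [0, 0, 0, 0, 0, 0, -1],
])

```text
time_s: 9.75
ee_pos: [614.0, -50.8, 116.7]
tool_rot: [0.949, -0.315, -0.0, -0.0]
ft_force: [1.1, -0.8, 1.8]
width: 0.006
```

That matches: stiff at 111 mm, then 4→3.5→1.8 N as it rises 6 mm, so the button bottomed and is springing back. Retreating and checking.

Request:
jog_arm([
  [0, 0, -2, 0, 0, 0, -1],
  [0, 0, -4, 0, 0, 0, -1],
  [-4, 0, -4, 0, 0, 0, -1],
  [-5, 0, -2, 0, 0, 0, -1],
  [-5, 0, 0, 0, 0, 0, -1],
  [-4, 0, 0, 0, 0, 0, -1],
  [0, 0, 0, 0, 0, 0, -1],
  [0, 0, 0, 0, 0, 0, -1],
])

```text
time_s: 10.75
ee_pos: [470.1, 56.5, 236.6]
tool_rot: [0.949, -0.315, -0.0, 0.0]
ft_force: [0.6, -0.2, -0.2]
width: 0.004
```

```bash
python3 w.py w9 wrist; python3 w.py s9 scene; python3 w.py t9 top
```

```text
10.8 [470.3  56.3 236.5] [-0.6 -0.4  0.1] yaw -0.6406903254792201
10.85 [470.4  56.2 236.4] [0.2 0.3 0.8] yaw -0.6409809472916654
10.9 [470.4  56.2 236.4] [0.5 0.5 0.1] yaw -0.641046602439347
```

View pics/w9.png

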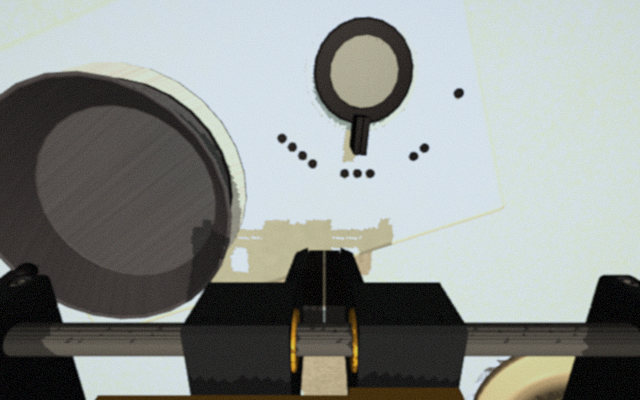

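View pics/s9.png

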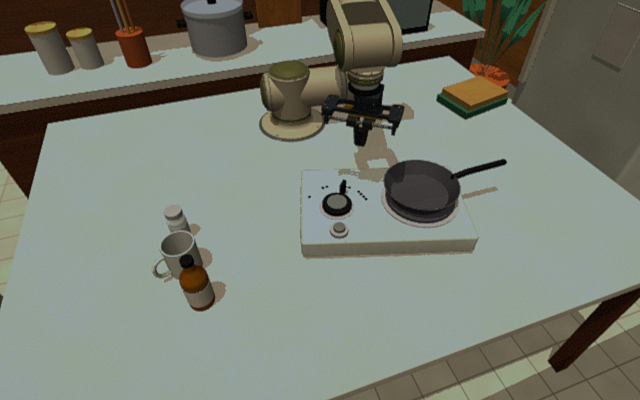

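View pics/t9.png

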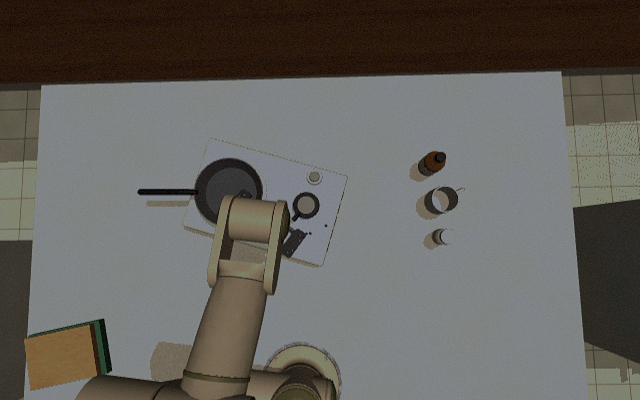

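The tab points at the three dots (358,173) in the wrist view, and the skillet and side objects are at the same pixels as before. One last numeric check of the dial and button.

```bash
python3 - <<'E'
from h import *
K,V=load("w9");x=[530,-25.6,3.895]
for th in(1.3,1.4,1.45,1.5):
    a=x[2]-th;e=np.array([np.cos(a),np.sin(a)]);n=np.array([-e[1],e[0]])
    print(th,[proj(K,V,np.r_[np.array(x[:2])+r*e+t*n,118]).round(1).tolist() for r,t in((59,5),(59,-5),(31,5),(31,-5))])
print("m3",proj(K,V,np.r_[np.array(x[:2])+83*np.array([np.cos(x[2]-1.4),np.sin(x[2]-1.4)]),70]))
a=cv2.imread("pics/scene0.png").astype(int);b=cv2.imread("pics/s9.png").astype(int);
d=abs(a-b).max(2)
print("scene diff button",d[218:242,328:352].mean(),"objects",d[200:315,150:218].mean(),"bg",d[320:380,200:300].mean(),"dial",d[175:200,315:330].mean())
w=cv2.imread("pics/w9.png")[80:190,300:420];cv2.imwrite("pics/w9z.png",cv2.resize(w,None,fx=5,fy=5,interpolation=cv2.INTER_CUBIC))
E
```

```text
1.3 [[379.4, 155.1], [365.8, 156.3], [377.8, 116.0], [363.7, 117.3]]
1.4 [[371.4, 156.1], [357.8, 156.0], [373.4, 116.9], [359.4, 116.8]]
1.45 [[367.3, 156.3], [353.8, 155.5], [371.2, 117.2], [357.2, 116.3]]
1.5 [[363.3, 156.3], [349.9, 154.9], [369.0, 117.3], [355.1, 115.8]]
m3 [357.07467572 173.24778585]
scene diff button 2.2586805555555554 objects 2.4918158567774937 bg 2.1525 dial 51.154666666666664
```

View pics/w9z.png

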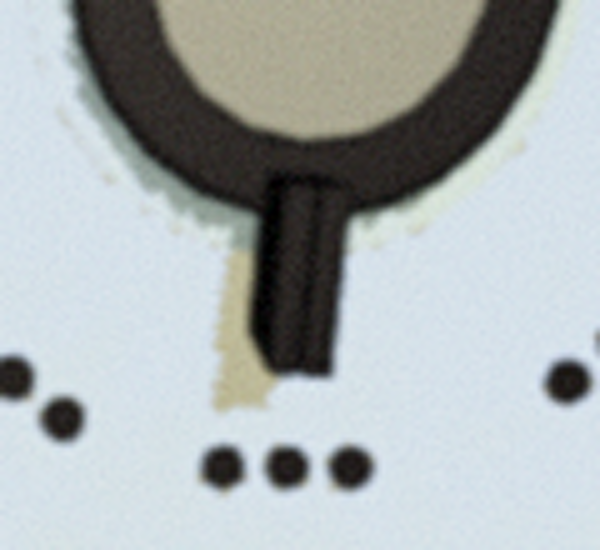

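Outer tab edge is at 354–366 px, which gives a dial angle of about 1.45. The button and objects match the start picture to noise level. Handing in.

```bash
python3 -c "
from station import manip
print(manip.finish_job())"
```

```text
the job is handed in; nothing more can be done
None
```

The dial is at the three-dot mark and the start button has been pressed and come back up. I handed the job in at about 11 s of the 58 s; no verdict was reported.

- **Dial:** I pushed the tab clockwise with the backs of the shut fingers, from about 0.05 to about 1.45 rad (aim 1.4, window 1.22–1.58). Two wrist pictures, one before and one after the press, both gave 1.45.
- **Button:** I pressed it fully down. The force showed a hard stop at TCP height 111 mm, then 4 N falling to 1.8 N over the next 6 mm as it came back up.
- **Everything else:** In the last scene picture the button, mug, jar and bottle differ from the start picture only by noise. The skillet looks unmoved in all views, which I judged by eye. The arm stands clear, about 120 mm above the deck, with no contact force.

**What disagreed:**
- The button's top was about 92 mm high, against my camera estimate of 85 mm. The press therefore went about 4 mm too far against the stop and reached 40 N at the fingers; the 40 N limit is for the arm or gripper body, and the wrist limit is 120 N.
- Dial axis estimates from the different views differed by 2–4 mm.

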